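# Shut and latch the sandbox frame over the grey sherd

### The job

Two small sandbox frames (emptied of sand) stand half open on the bench. On the one that holds the dark grey sherd, lift the latch bar by its red thumb tab, draw the cover shut with the bar carried over the striker, and let the bar drop into its catch. Leave the latch and cover of the frame with the reddish tile corner as they are.

Things in the scene. Friction and masses are not known exactly. Their poses are not given: they have to be found in the camera images.
- sherd_thumb (a point): Middle of the red thumb tab (24 mm along bar, 14 wide, 12 of it above this point, 20 below) on the latch bar of the frame holding the dark grey sherd; 122 mm above the bench with bar down. x: along the bar to its hinge pin, 80 mm off and 26 lower, also the way the cover opens; y: across the tab (pinch this way); z up, tilting with the bar. A tooth hangs from the bar end, 46 mm along -x.
- sherd_cover (a joint): Opening of that frame's clear cover, which carries the bar, m: 0 shut (end stop), 0.10 fully open. Starts at 0.06 to 0.09; shutting moves the tab along its -x by this much. 1 N friction, stays put. With the bar down the tooth hits the striker at 0.038; dropped below 0.016 it falls into the catch just past the striker; between, it rests on the striker. Frame: 200 x 150 x 60 mm, fixed.
- sherd_latch (a joint): Lift angle of that brass bar, rad: 0 level (down, on a stop), 1.0 most. It hinges freely and drops by its weight (0.09 kg). Tooth: hangs to 72 mm above the bench; steel striker on the frame's end wall: 12 mm thick, top 88 mm above the bench, so 0.14 just clears it (tab raised 12 mm); 0.25 to 0.4 is ample (tab raised 20 to 30 mm). Bar 14 mm wide, 12 thick.
- tile_thumb (a point): The same point on the red thumb tab of the other, like frame, the one with the reddish roof tile corner in it; same axes. To be left as it is.

How it is judged:
On the way:
1. the latch bar is lifted clear (over 0.11 rad) before the tooth has passed the striker (cover still open more than 0.03) (value of joint sherd_latch above 0.11 rad and value of joint sherd_cover above 0.03 m), for 0.05 s.
At the end, for the whole second after the job is handed in: The cover of the frame with the grey sherd is shut to within 18 mm, its latch bar lies down in the catch (within 0.06 rad of level) at rest, and the other frame's thumb tab is within 15 mm of where it was (value of joint sherd_cover below 0.018 m and value of joint sherd_latch between -0.06 and 0.06 rad and velocity of joint sherd_latch between -0.05 and 0.05 rad/s and distance of tile_thumb from where it was at the start of the episode below 0.015 m); the robot touches nothing.
It fails at once if the latch bar or cover of the frame with the tile corner is moved (its thumb tab by more than 15 mm) (distance of tile_thumb from where it was at the start of the episode above 0.015 m).
It also fails if it takes over 32 s, if anything falls off the work surface, if the arm or the gripper's body presses on something with over 40 N, if the wrist force passes 120 N, or if a joint passes its speed limit or range.

### The arm

A 6-joint arm with a two-finger parallel gripper is mounted at the origin on the work surface. World frame = base frame: x ahead of the robot, y to its left, z up, the work surface at z = 0. Lengths are in m, angles in rad, forces in N, time in s.
With the tool pointing down it reaches from about 0.35 to 0.775 m from the base axis. Payload 7.3 kg.
Tool frame: the origin (TCP) lies on the centre line of the jaws, within the pads' length; the fingertips stand 25 mm ahead of it and the grasp point (between the pads) lies 6 mm ahead of it; z points along the fingers, y is the line along which they close (so a half turn about z gives the same grasp; the last joint's range is limited). The gripper opens to 92 mm and grips with 3 to 60 N. Pads are 19 mm wide; open, the fingers measure 130 mm over their backs; the gripper's body (75 mm by 190 mm) begins 47 mm behind the grasp point.
Start: joints at [-1.405, 0.342, 1.524, -0, 1.275, -0.146], TCP at [0.161, -0.5, 0.252] pointing down, gripper open.
Joint ranges: [-2.53, 2.53], [-0.77, 2.02], [0.04, 2.7], [-1, 4.14], [0.28, 2.66], [-3.11, 3.11]. Speed limits (rad/s): [2.57, 2.57, 3.14, 3.14, 3.14, 3.14].

### API

Orientations are given as [roll, pitch, yaw] about the fixed x, y, z axes, in that order (R = Rz(yaw) Ry(pitch) Rx(roll)).
In Python, from cell import status, read_camera, camera_info, ticket, models gives the robot as it stands.
- The arm moves only by the tool send_rows, never from a script. Its argument "plan" is a list of rows, each an object with "offset": the shift along the tool's x, y, z in mm, a list of three; "yaw": the turn about the tool's z in rad. In form: [{"offset": [dx, dy, dz], "yaw": yaw}, ...]. A call has 1 to 20 rows; each row shifts and turns the commanded pose from where the row before left it, along the tool's axes as they then stand; what a row does not reach is not made up. A row lasts 1/10 s, in which the tool goes at most 50 mm and 8.59 degrees, less where a joint would pass 70% of its speed; a pose out of reach is approached as far as the arm can. A call is refused whole if a number of a shift passes 50 or a number of a turn 0.15, either way. A call with a gripper value outside its range is refused whole. "hand" is the closure, from 0 (fully open) to 1 (shut), set as the call begins (left out, the last holds). The fingers move at their own pace and stop on an object; "squeeze" is the grip in N (left out, the last holds). Time passes only in rows, so rows that do not move let the fingers close. It gives the time, the measured TCP pose, the force, the opening and the grip force at its end, in the units of the state.
- status.observe(): the state, without advancing time (a new reading comes with each control period).
- read_camera(name): name is "side" or "top"; returns the picture (420x560x3 uint8, red, green, blue); there is no depth.
- camera_info(name): a dict with "vfov" (degrees; the focal length in pixels is half the picture's height over the tangent of half this angle, whatever the lens; pixels are square), "cx", "cy" (the principal point, pixels), "distortion" ([k1, k2, p1, p2, k3] as OpenCV has them; the pictures are not rectified), "origin" and "attitude" of the camera in the world. Camera axes: x right, y down, z forward; pixel columns grow to the right and rows downward; lengths in m; the calibration is good to about 2 mm. A picture is of the moment at which its call begins. camera_info takes no time and is no camera call.
- ticket.hand_in(): hands the job in; it is judged then, once.
Trained networks look in the newest picture that a camera, given by its name, has taken for a name from the list of things; names that differ only in an ending like _2 or _b are one class to them, and where a whole thing is asked for, a point or a joint stands for the part that bears it (a point fixed in the world has none). Each returns a list of dicts, best first, with "conf" (0 to 1); they miss things now and then, are a little off and sometimes report something else, mostly with a low value. They report only what shows in the picture. A call takes as long as a camera call.
- models.regions_of(camera, label): "mask" (420x560 bool, what is visible of it) and "extent" ([left, top, right, bottom] in pixels, round what is visible of it).
The state is a dict: "time": time; "qpos": joint angles; "qvel": joint speeds; "joint_efforts": joint torques, N m; "tool_pos": TCP position; "tool_rot": TCP orientation; "contact_force": force on the tool from outside, world axes, zero at the start; "torque": the same for the moment, N m; "opening": finger opening in m; "grip_force": force on a finger pad.
Only numpy, scipy, OpenCV 4.12 (cv2) and the standard library are available. Lean on these libraries where they do the work, as an engineer would, in place of code of your own. Each camera call takes 0.05 s, during which the arm holds its last target. There are 200 camera calls.

## Working session

There is one attempt and no reset: what is moved stays moved. The work goes in short steps, Python scripts to look and compute and a tool call to move; the robot and the scene stay as the last step left them, time stands still between calls to the robot, and variables do not carry over. Pictures are saved under pics/ and viewed, at most 10 in all, crops included, and the job is handed in when it is done.

Besides the shell and the picture viewer there is one more tool, called after "Request:" as name(argument=value, ...) on one line, values as JSON. send_rows: Moves the arm, as the interface text tells. Its arguments: {"type":"object","properties":{"plan":{"type":"array"},"hand":{"type":"number"},"squeeze":{"type":"number"}},"required":["plan"]}

```bash
ls; mkdir -p pics; python3 - <<'E'
from cell import status, read_camera, camera_info, models
import cv2, numpy as np
s=status.observe(); print(s['time'],s['tool_pos'],s['tool_rot'],s['opening'])
ims=[]
for c in ['side','top']:
    im=read_camera(c); cv2.imwrite(f'pics/{c}0.png',im[:,:,::-1]); print(c,camera_info(c))
    for l in ['sherd_thumb','tile_thumb']:
        for d in models.regions_of(c,l)[:3]:
            ys,xs=np.nonzero(d['mask']); print(c,l,round(d['conf'],2),d['extent'],len(xs),xs.mean().round(1),ys.mean().round(1))
E
```

```text
pics
0.0 [ 0.16101521 -0.49932037  0.25102726] [-3.14005122e+00 -2.19905745e-04  3.11780631e-01] 0.09204333482852053
side {'vfov': 42.686628517991764, 'cx': 283.75134529825857, 'cy': 206.19149355138484, 'distortion': array([0.05699762, 0.        , 0.        , 0.        , 0.        ]), 'origin': array([0.17436678, 0.52001511, 0.60741358]), 'attitude': array([-2.25086673,  0.01818831, -2.57558298])}
side sherd_thumb 0.75 [142.4, 238.8, 247.5, 285.1] 1614 199.9 260.0
side tile_thumb 0.83 [270.0, 130.3, 320.1, 169.9] 814 296.9 144.9
side tile_thumb 0.29 [65.0, 226.9, 247.8, 315.2] 9936 155.2 272.1
top {'vfov': 48.672894229686044, 'cx': 272.7740233308692, 'cy': 211.9127371699882, 'distortion': array([-0.01235105,  0.        ,  0.        ,  0.        ,  0.        ]), 'origin': array([ 0.42651113, -0.00157733,  0.84206537]), 'attitude': array([-3.03622839, -0.02317703, -1.59643486])}
top sherd_thumb 0.87 [149.0, 141.7, 185.6, 224.9] 926 164.7 181.5
top tile_thumb 0.92 [341.3, 114.4, 377.7, 196.7] 885 358.3 155.4
```

View pics/side0.png

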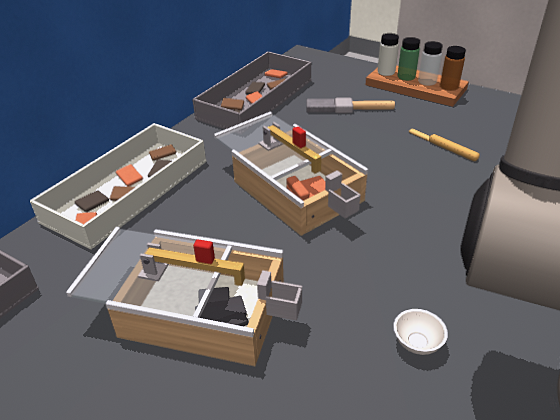

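View pics/top0.png

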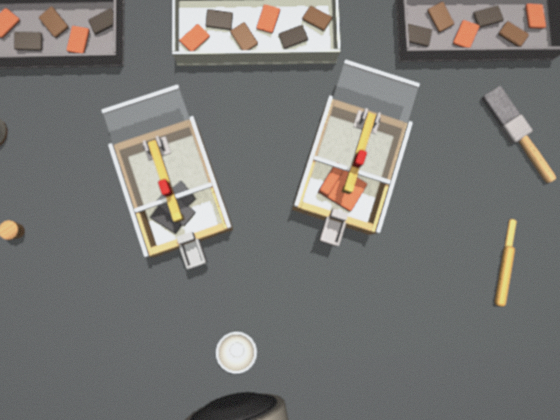

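The side view shows the grey-sherd frame in front, with its red tab near (204,251), and the tile frame behind, with its tab near (299,137). In the top view the sherd tab is near (165,187) and the tile tab near (360,158).

```bash
cat > h.py <<'E'
import cv2, numpy as np
from scipy.spatial.transform import Rotation as R
from cell import camera_info
def ray(c,uv):
    i=camera_info(c); f=210/np.tan(np.radians(i['vfov']/2))
    K=np.array([[f,0,i['cx']],[0,f,i['cy']],[0,0,1]])
    p=cv2.undistortPoints(np.array([[uv]],float),K,i['distortion'])[0,0]
    d=R.from_euler('xyz',i['attitude']).as_matrix()@[p[0],p[1],1]
    return i['origin'],d/np.linalg.norm(d)
def tri(a,b):
    o1,d1=ray('side',a); o2,d2=ray('top',b)
    t=np.linalg.lstsq(np.c_[d1,-d2],o2-o1,rcond=None)[0]
    p,q=o1+t[0]*d1,o2+t[1]*d2
    return (p+q)/2,np.linalg.norm(p-q)
def at_z(c,uv,z):
    o,d=ray(c,uv); return o+d*(z-o[2])/d[2]
def blob(im,box,lo,hi):
    h=cv2.cvtColor(im,cv2.COLOR_RGB2HSV); m=cv2.inRange(h,lo,hi)
    k=np.zeros_like(m); l,t,r,b=box; k[t:b,l:r]=m[t:b,l:r]
    n,lab,st,ce=cv2.connectedComponentsWithStats(k); j=1+np.argmax(st[1:,4])
    return ce[j],st[j],lab==j
E
python3 - <<'E'
from h import *
S=cv2.imread('pics/side0.png')[:,:,::-1].copy();T=cv2.imread('pics/top0.png')[:,:,::-1].copy()
red=((0,190,80),(4,255,255))
for n,bs,bt in [('sherd',(185,232,225,270),(150,170,180,200)),('tile',(285,120,315,155),(348,145,372,170))]:
    a,sa,_=blob(S,bs,*red); b,sb,_=blob(T,bt,*red)
    print(n,a,sa,b,sb,tri(a,b))
for n,bt in [('sherd',(140,130,190,230)),('tile',(335,105,385,200))]:
    _,s,m=blob(T,bt,(18,130,110),(30,255,255))
    ys,xs=np.nonzero(m); print(s)
    w=np.array([at_z('top',(x,y),.102)[:2] for x,y in zip(xs,ys)])
    v=np.linalg.svd(w-w.mean(0),full_matrices=False)[2][0]; v*=np.sign(v[0]); print(n,w.mean(0),v,np.degrees(np.arctan2(v[1],v[0])))
# hinge end / tip end from the full net-like span
for uv in [(151,141),(178,220),(165,187)]: print(uv,at_z('top',uv,.102))
for u,t in [((147,252),(154,146)),((242,272),(177,218))]: print(tri(u,t))
E
```

```text
sherd [203.29022989 250.53735632] [194 240  19  23 348] [167.25 184.25] [167 183   2   3   4] (array([0.55038549, 0.14479596, 0.1146437 ]), np.float64(0.000864735297522763))
tile [298.54822335 136.37055838] [293 127  13  20 197] [356.66666667 156.        ] [356 155   2   3   3] (array([ 0.58709229, -0.15691362,  0.12021268]), np.float64(0.003743150124649837))
[168 194   5   8  21]
sherd [0.53146834 0.14338459] [ 0.8708123  -0.49161564] -29.44682857195666
[349 167   9   8  45]
tile [ 0.56880827 -0.15391683] [ 0.88101361 -0.47309092] -28.23512247975026
(151, 141) [0.624489   0.17374006 0.102     ]
(178, 220) [0.49488057 0.13062362 0.102     ]
(165, 187) [0.54853295 0.15118814 0.102     ]
(array([0.62128923, 0.17276043, 0.09826271]), np.float64(0.009828246457207913))
(array([0.49806633, 0.1333784 , 0.09218452]), np.float64(0.0022951442512052977))
```

```bash
python3 - <<'E'
from h import *
S=cv2.imread('pics/side0.png')[:,:,::-1].copy();T=cv2.imread('pics/top0.png')[:,:,::-1].copy()
h=cv2.cvtColor(T,cv2.COLOR_RGB2HSV); print(h[187,160:171].tolist(), h[170,155:167].tolist())
def redm(im,b):
    i=im.astype(int); m=(i[...,0]>90)&(i[...,1]<.35*i[...,0])&(i[...,2]<.35*i[...,0])
    return pick(m,b)
def brm(im,b):
    i=im.astype(int); m=(i[...,0]>90)&(i[...,2]<.45*i[...,0])&(i[...,1]>.55*i[...,0]); return pick(m,b)
def pick(m,b):
    k=np.zeros(m.shape,bool);l,t,r,bo=b;k[t:bo,l:r]=m[t:bo,l:r]; y,x=np.nonzero(k); return np.c_[x,y]
for n,bs,bt,bb in [('sherd',(185,232,225,270),(150,170,180,200),(145,138,183,222)),('tile',(285,120,315,155),(348,145,372,170),(342,110,380,194))]:
    a=redm(S,bs);b=redm(T,bt); print(n,len(a),a.mean(0),len(b),b.mean(0),b.min(0),b.max(0),tri(a.mean(0),b.mean(0)))
    p=brm(T,bb); w=np.array([at_z('top',q,.102)[:2] for q in p]); w=w[np.all(abs(w-np.median(w,0))<.12,1)]
    v=np.linalg.svd(w-w.mean(0),full_matrices=False)[2][0]; v*=np.sign(v[0])
    t=(w-w.mean(0))@v; print(len(p),w.mean(0),v,np.arctan2(v[1],v[0]),t.min(),t.max(),((w-w.mean(0))@[-v[1],v[0]]).std())
E
```

```text
[[1, 153, 213], [1, 181, 225], [1, 184, 227], [1, 180, 228], [1, 174, 228], [1, 178, 228], [1, 178, 226], [1, 187, 213], [0, 188, 168], [2, 196, 120], [8, 157, 96]] [[23, 20, 214], [24, 50, 216], [24, 93, 225], [25, 121, 228], [25, 125, 231], [26, 124, 230], [26, 121, 231], [25, 123, 231], [25, 125, 231], [24, 129, 228], [21, 122, 209], [20, 69, 185]]
sherd 356 [202.88764045 250.77247191] 109 [164.7706422  187.33944954] [160 181] [170 194] (array([0.54586805, 0.14845504, 0.11915636]), np.float64(0.0016049971540082935))
14 [0.55172076 0.14765062] [0.93755644 0.34783318] 0.35525897314487076 -0.017776909819944064 0.012205671918663653 0.002448555575813168
tile 220 [298.85909091 136.86363636] 102 [359.7254902  157.68627451] [355 151] [365 164] (array([ 0.58692237, -0.16158733,  0.11654147]), np.float64(0.0003513807149528652))
153 [ 0.55469092 -0.15111734] [0.99945449 0.03302598] 0.03303199160297715 -0.022521936152584302 0.04921148434199335 0.012919685728966181
```

```bash
python3 - <<'E'
from h import *
from cell import status
T=cv2.imread('pics/top0.png')[:,:,::-1].copy()
c,s,m=blob(T,(143,136,172,184),(18,85,150),(30,255,255)); y,x=np.nonzero(m)
c2,s2,m2=blob(T,(165,188,184,224),(18,85,150),(30,255,255)); y2,x2=np.nonzero(m2)
print(s,s2)
w=np.array([at_z('top',q,.102)[:2] for q in np.r_[np.c_[x,y],np.c_[x2,y2]]])
v=np.linalg.svd(w-w.mean(0),full_matrices=False)[2][0]; v*=np.sign(v[0]); n=np.array([-v[1],v[0]])
t=(w-w.mean(0))@v; print(w.mean(0),np.arctan2(v[1],v[0]),t.min(),t.max(),((w-w.mean(0))@n).std())
a=np.array([.546,.148]); print('tab off line',(a-w.mean(0))@n,(a-w.mean(0))@v)
st=status.observe(); r=R.from_euler('xyz',st['tool_rot']).as_matrix()
print(r.T@(np.r_[a,.2]-st['tool_pos']),st['tool_rot'])
E
```

```text
[148 140  22  42 367] [167 194  15  27 239]
[0.56256799 0.15280048] 0.31239552522186603 -0.07023016144374526 0.06693963897545989 0.0042360332223985945
tab off line 0.000523855308609357 -0.01724147126258534
[ 0.56504285 -0.49827946  0.05173544] [-3.14124838e+00 -4.98896555e-05  3.11794219e-01]
```

Request:
send_rows(plan=[{"offset":[31,-28,0]},{"offset":[31,-28,0]},{"offset":[31,-28,0]},{"offset":[31,-28,0]},{"offset":[31,-28,0]},{"offset":[31,-28,0]},{"offset":[31,-28,0]},{"offset":[31,-28,0]},{"offset":[31,-28,0]},{"offset":[31,-28,0]},{"offset":[31,-28,0]},{"offset":[31,-28,0]},{"offset":[31,-28,0]},{"offset":[31,-28,0]},{"offset":[31,-28,0]},{"offset":[31,-28,0]},{"offset":[31,-25,0]},{"offset":[31,-20,0]},{"offset":[4,0,20]},{"offset":[0,0,20]}], hand=0, squeeze=12)

```text
schema error: expected keys offset, yaw
```

```bash
python3 - <<'E'
from h import *
from cell import status, read_camera
im=read_camera('side'); cv2.imwrite('pics/side1.png',im[:,:,::-1])
st=status.observe(); r=R.from_euler('xyz',st['tool_rot']).as_matrix()
print(st['time'],st['tool_pos'],st['tool_rot'],r.T@(np.r_[.546,.148,.128]-st['tool_pos']))
E
```

```text
0.35 [ 0.16106917 -0.49962514  0.2516003 ] [-3.14135452e+00 -1.33917388e-05  3.11826422e-01] [ 0.56505558 -0.49826803  0.12372653]
```

View pics/side1.png

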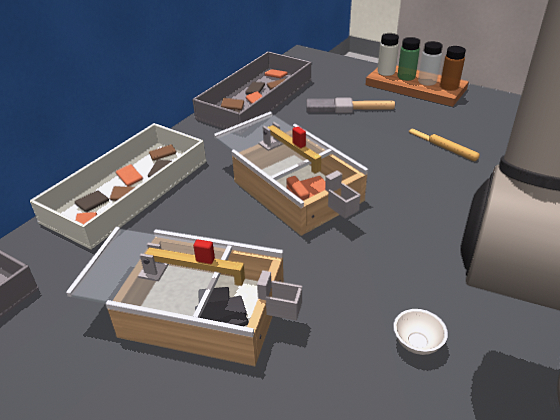

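The call was refused because "yaw" is required, so the picture is unchanged: sherd tab still near (204,251).

Request:
send_rows(plan=[{"offset":[31,-28,0],"yaw":0},{"offset":[31,-28,0],"yaw":0},{"offset":[31,-28,0],"yaw":0},{"offset":[31,-28,0],"yaw":0},{"offset":[31,-28,0],"yaw":0},{"offset":[31,-28,0],"yaw":0},{"offset":[31,-28,0],"yaw":0},{"offset":[31,-28,0],"yaw":0},{"offset":[31,-28,0],"yaw":0},{"offset":[31,-28,0],"yaw":0},{"offset":[31,-28,0],"yaw":0},{"offset":[31,-28,0],"yaw":0},{"offset":[31,-28,0],"yaw":0},{"offset":[31,-28,0],"yaw":0},{"offset":[31,-28,0],"yaw":0},{"offset":[31,-28,0],"yaw":0},{"offset":[31,-25,0],"yaw":0},{"offset":[31,-20,0],"yaw":0},{"offset":[5,0,20],"yaw":0},{"offset":[0,0,20],"yaw":0}], hand=0, squeeze=12)

```text
time: 2.35
tool_pos: [0.5466, 0.1436, 0.2111]
tool_rot: [3.141, -0.001, 0.314]
contact_force: [0.5, 0.4, 0.2]
opening: 0.0919
grip_force: 0.0
```

```bash
python3 - <<'E'
from h import *
from cell import status, read_camera
im=read_camera('side'); cv2.imwrite('pics/side2.png',im[:,:,::-1])
st=status.observe(); r=R.from_euler('xyz',st['tool_rot']).as_matrix()
print(st['time'],st['tool_pos'],st['tool_rot'],r.T@(np.r_[.546,.148,.128]-st['tool_pos']))
E
```

```text
2.4 [0.54436479 0.14273249 0.20727972] [-3.14062344  0.00572703  0.31300558] [ 0.00363171 -0.00443124  0.07926455]
```

View pics/side2.png

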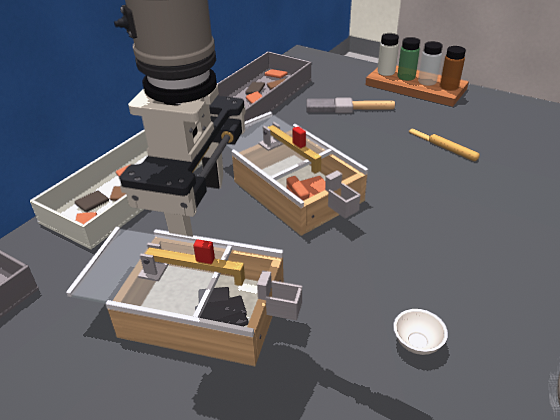

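```bash
python3 - <<'E'
from h import *
from cell import status
i=camera_info('side');f=210/np.tan(np.radians(i['vfov']/2));K=np.array([[f,0,i['cx']],[0,f,i['cy']],[0,0,1]])
M=R.from_euler('xyz',i['attitude']).as_matrix().T
st=status.observe(); r=R.from_euler('xyz',st['tool_rot']).as_matrix()
P=np.array([st['tool_pos']+r@p for p in ([0,0,0],[0,.046,.025],[0,-.046,.025],[0,.06,.025],[0,-.06,.025],[0,.095,-.041],[0,-.095,-.041])])
print(cv2.projectPoints(P,cv2.Rodrigues(M)[0],-M@i['origin'],K,i['distortion'])[0][:,0].round())
im=cv2.imread('pics/side2.png')[90:250,110:290]; cv2.imwrite('pics/c2.png',cv2.resize(im,None,fx=4,fy=3.7))
E
```

```text
[[199. 196.]
 [215. 190.]
 [188. 236.]
 [218. 184.]
 [183. 244.]
 [222. 127.]
 [161. 219.]]
```

View pics/c2.png

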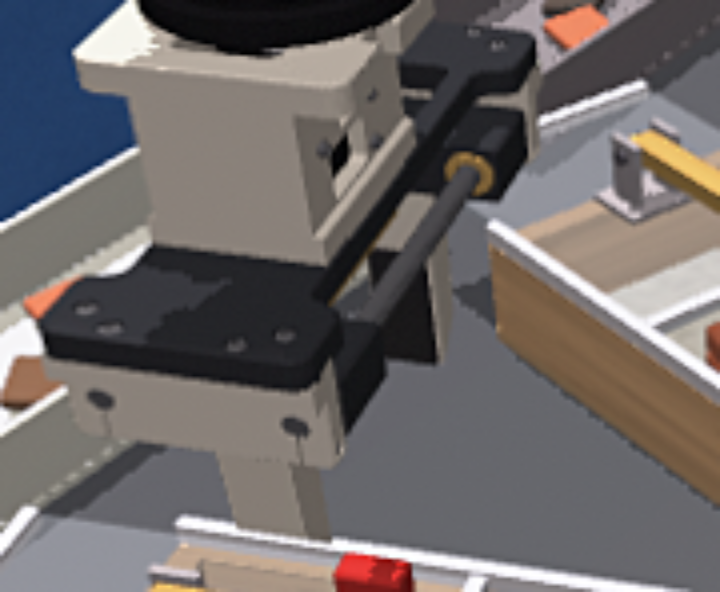

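The near fingertip is at about (181,236) and the far one at (212,187). They straddle the tab line as predicted, to within about 4 px. Descending.

Request:
send_rows(plan=[{"offset":[1,-2,15],"yaw":0},{"offset":[1,-2,20],"yaw":0},{"offset":[0,0,20],"yaw":0},{"offset":[0,0,15],"yaw":0},{"offset":[0,0,8],"yaw":0},{"offset":[0,0,0],"yaw":0},{"offset":[0,0,0],"yaw":0}], hand=0)

```text
time: 3.1
tool_pos: [0.5468, 0.1466, 0.1345]
tool_rot: [3.141, -0.001, 0.312]
contact_force: [0.6, -0.1, -0.3]
opening: 0.0922
grip_force: 0.0
```

```bash
python3 - <<'E'
from h import *
from cell import status, read_camera
im=read_camera('side'); cv2.imwrite('pics/side3.png',cv2.resize(im[130:330,60:310,::-1],None,fx=3,fy=3))
st=status.observe(); r=R.from_euler('xyz',st['tool_rot']).as_matrix()
print(st['time'],st['tool_pos'],st['tool_rot'],r.T@(np.r_[.546,.148,.128]-st['tool_pos']))
E
```

```text
3.15 [0.5469504  0.14667992 0.134711  ] [ 3.14121416e+00 -1.60116318e-03  3.11689727e-01] [-0.00051052 -0.00155047  0.0067096 ]
```

View pics/side3.png

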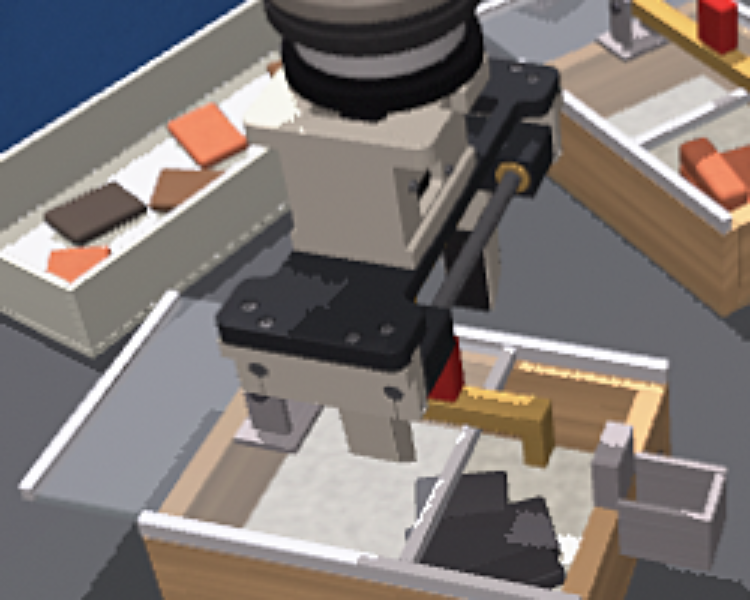

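Fingers straddle the tab, with its red edge visible at crop (460,365). I'll lower 6 mm and close.

Request:
send_rows(plan=[{"offset":[0,-1.5,6],"yaw":0},{"offset":[0,0,0],"yaw":0}])

```text
time: 3.35
tool_pos: [0.5456, 0.1482, 0.1275]
tool_rot: [-3.142, 0.0, 0.312]
contact_force: [-0.3, -0.3, -0.7]
opening: 0.0918
grip_force: 0.0
```

Request:
send_rows(plan=[{"offset":[0,0,0],"yaw":0},{"offset":[0,0,0],"yaw":0},{"offset":[0,0,0],"yaw":0},{"offset":[0,0,0],"yaw":0},{"offset":[0,0,0],"yaw":0},{"offset":[0,0,0],"yaw":0},{"offset":[0,0,0],"yaw":0},{"offset":[0,0,0],"yaw":0}], hand=1, squeeze=12)

```text
time: 4.15
tool_pos: [0.5459, 0.1481, 0.1277]
tool_rot: [3.142, 0.0, 0.312]
contact_force: [0.4, 0.1, 0.5]
opening: 0.0321
grip_force: 0.0
```

Request:
send_rows(plan=[{"offset":[0,0,0],"yaw":0},{"offset":[0,0,0],"yaw":0},{"offset":[0,0,0],"yaw":0},{"offset":[0,0,0],"yaw":0},{"offset":[0,0,0],"yaw":0}])

```text
time: 4.65
tool_pos: [0.546, 0.148, 0.1277]
tool_rot: [3.141, 0.0, 0.312]
contact_force: [0.2, -1.4, -0.0]
opening: 0.0139
grip_force: 12.0
```

Request:
send_rows(plan=[{"offset":[1.5,0,-4.4],"yaw":0},{"offset":[1.8,0,-4.3],"yaw":0},{"offset":[2,0,-4.2],"yaw":0},{"offset":[2.2,0,-4],"yaw":0},{"offset":[2.5,0,-3.9],"yaw":0},{"offset":[2.7,0,-3.8],"yaw":0},{"offset":[0,0,0],"yaw":0},{"offset":[0,0,0],"yaw":0}])

```text
time: 5.45
tool_pos: [0.5587, 0.1521, 0.153]
tool_rot: [3.141, -0.002, 0.312]
contact_force: [0.6, -2.7, 1.4]
opening: 0.014
grip_force: 12.0
```

```bash
python3 - <<'E'
from h import *
from cell import status, read_camera
im=read_camera('side'); cv2.imwrite('pics/side4.png',cv2.resize(im[130:330,60:310,::-1],None,fx=3,fy=3))
E
```

```text
(no output)
```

View pics/side4.png

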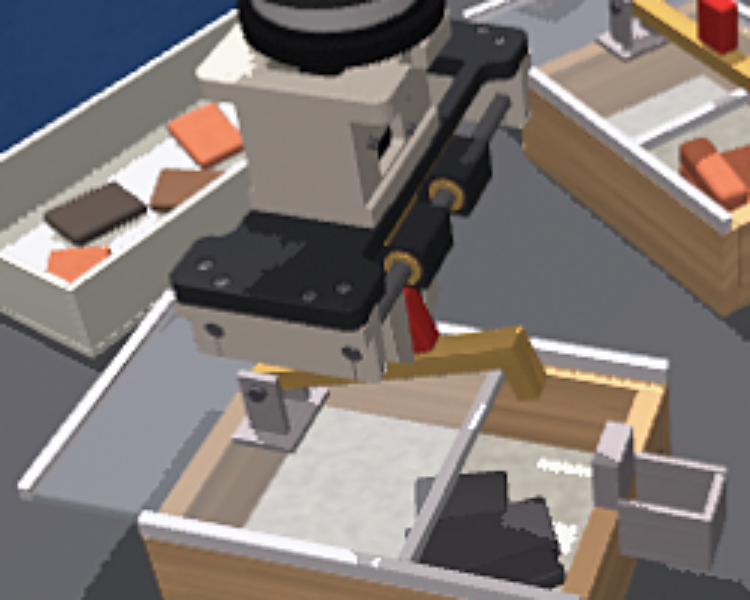

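The bar is lifted well clear, with the tooth at crop (525,390) above the striker top at (615,430). Pulling the cover shut.

Request:
send_rows(plan=[{"offset":[-4,0,0],"yaw":0},{"offset":[-8,0,0],"yaw":0},{"offset":[-8,0,0],"yaw":0},{"offset":[-8,0,0],"yaw":0},{"offset":[-8,0,0],"yaw":0},{"offset":[-8,0,0],"yaw":0},{"offset":[-6,0,0],"yaw":0},{"offset":[-4,0,0],"yaw":0},{"offset":[0,0,0],"yaw":0}])

```text
time: 6.4
tool_pos: [0.506, 0.1351, 0.1524]
tool_rot: [3.141, 0.001, 0.312]
contact_force: [-0.0, -5.4, 0.7]
opening: 0.0139
grip_force: 12.0
```

```bash
python3 - <<'E'
from h import *
from cell import status, read_camera
im=read_camera('side'); cv2.imwrite('pics/side5.png',cv2.resize(im[130:330,60:310,::-1],None,fx=3,fy=3))
E
```

```text
(no output)
```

View pics/side5.png

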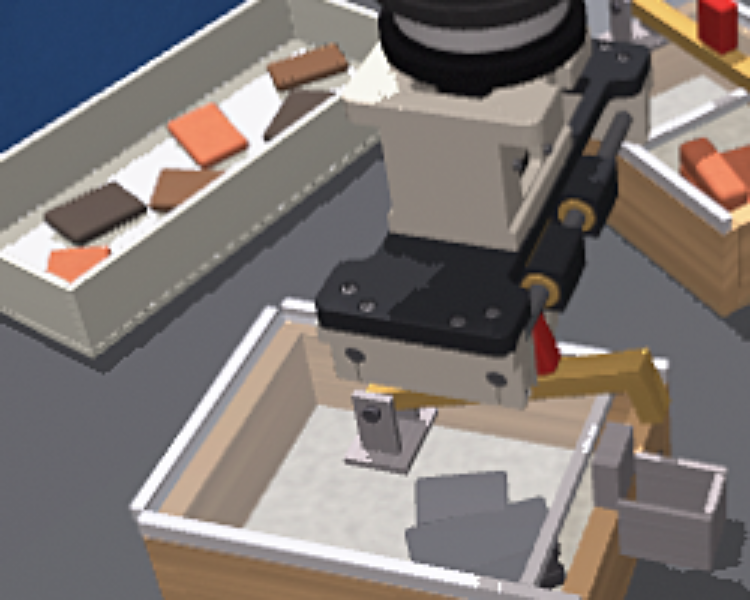

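Tooth is over the striker and the cover's rear rail is near the end wall at crop (200,410). I'll continue gently to the end stop.

Request:
send_rows(plan=[{"offset":[-4,0.5,0],"yaw":0},{"offset":[-4,0.5,0],"yaw":0},{"offset":[-4,0,0],"yaw":0},{"offset":[0,0,0],"yaw":0}])

```text
time: 6.85
tool_pos: [0.4967, 0.1319, 0.1521]
tool_rot: [-3.141, -0.004, 0.312]
contact_force: [8.0, 5.1, -6.1]
opening: 0.014
grip_force: 12.0
```

```bash
python3 - <<'E'
from h import *
from cell import status, read_camera
im=read_camera('side'); cv2.imwrite('pics/side6.png',cv2.resize(im[130:330,60:310,::-1],None,fx=3,fy=3))
E
```

```text
(no output)
```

View pics/side6.png

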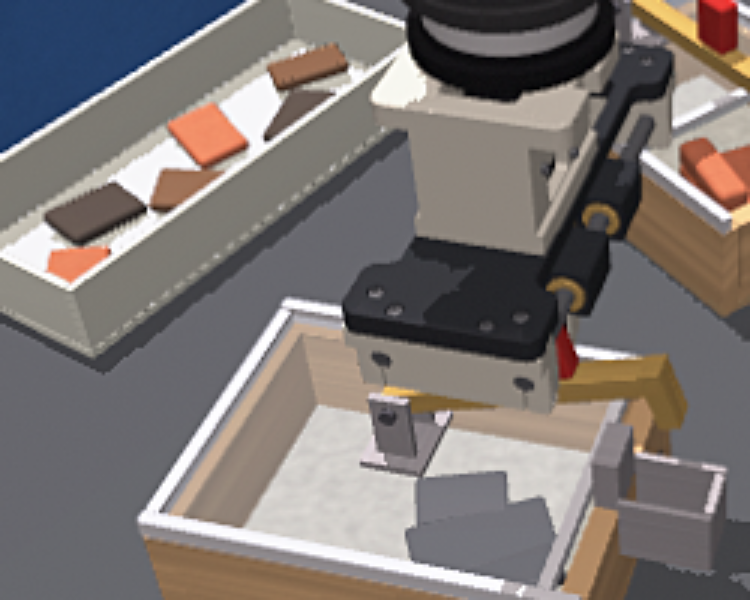

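Cover is shut: rear rail flush at crop (215,415), tooth past the striker at (665,400). Lowering along the arc, then releasing.

Request:
send_rows(plan=[{"offset":[-2,0,3.8],"yaw":0},{"offset":[-2.4,0,3.9],"yaw":0},{"offset":[-2.2,0,4],"yaw":0},{"offset":[-2,0,4.2],"yaw":0},{"offset":[-1.8,0,4.3],"yaw":0},{"offset":[-0.5,0,2],"yaw":0},{"offset":[0,0,0],"yaw":0}])

```text
time: 7.6
tool_pos: [0.4843, 0.1278, 0.1295]
tool_rot: [-3.141, 0.002, 0.312]
contact_force: [2.7, 4.8, -1.7]
opening: 0.0142
grip_force: 12.0
```

Request:
send_rows(plan=[{"offset":[0,0,0],"yaw":0},{"offset":[0,0,0],"yaw":0},{"offset":[0,0,0],"yaw":0},{"offset":[0,0,0],"yaw":0},{"offset":[0,0,0],"yaw":0},{"offset":[0,0,0],"yaw":0},{"offset":[0,0,0],"yaw":0},{"offset":[0,0,0],"yaw":0}], hand=0)

```text
time: 8.4
tool_pos: [0.4851, 0.1274, 0.1301]
tool_rot: [3.141, 0.0, 0.312]
contact_force: [0.1, 0.5, 0.2]
opening: 0.0733
grip_force: 0.0
```

Now retreat up and look.

Request:
send_rows(plan=[{"offset":[0,0,-10],"yaw":0},{"offset":[0,0,-20],"yaw":0},{"offset":[0,0,-30],"yaw":0},{"offset":[0,0,-30],"yaw":0},{"offset":[0,0,-30],"yaw":0},{"offset":[0,0,-15],"yaw":0},{"offset":[0,0,0],"yaw":0},{"offset":[0,0,0],"yaw":0}])

```text
time: 9.2
tool_pos: [0.4848, 0.1274, 0.265]
tool_rot: [3.141, -0.0, 0.312]
contact_force: [-0.7, 0.5, 0.5]
opening: 0.0919
grip_force: 0.0
```

```bash
python3 - <<'E'
from h import *
from cell import status, read_camera
im=read_camera('side'); cv2.imwrite('pics/side7.png',cv2.resize(im[130:330,60:310,::-1],None,fx=3,fy=3))
print(status.observe()['tool_pos'])
E
```

```text
[0.48455971 0.12739424 0.26432631]
```

View pics/side7.png

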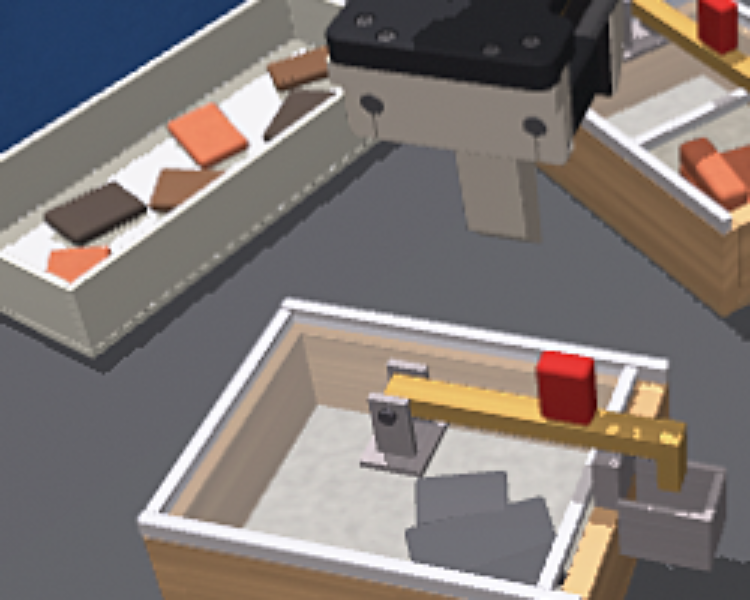

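The cover is flush and the bar lies with its tooth beyond the striker at crop (672,470). I'll check numerically that it is level, using the side ray against the bar's vertical plane.

```bash
python3 - <<'E'
from h import *
v=np.array([np.cos(.312),np.sin(.312),0]); n=np.array([-v[1],v[0],0]); c=np.array([.5626,.1528,0])
def onplane(uv,off=.007):
    o,d=ray('side',uv); p=o+d*(((c-o)@n+off)/(d@n)); return (p-c)@v,p[2]
S=cv2.imread('pics/side0.png'); S0=cv2.resize(S[130:330,60:310],None,fx=3,fy=3)
for f,I in (('before',S0),('after',cv2.imread('pics/side7.png'))):
    i=I.astype(int); m=(i[...,2]>90)&(i[...,1]<.35*i[...,2])&(i[...,0]<.35*i[...,2])
    q,lab,st,ce=cv2.connectedComponentsWithStats(m.astype(np.uint8)); 
    k=[j for j in range(1,q) if st[j,4]>1500 and ce[j][1]>200]
    for j in k: print(f,st[j],ce[j],onplane(ce[j]/3+[60-.33,130-.33]))
for uv in [(395,392),(685,432)]: print('bar top-ish',onplane(np.array(uv)/3+[60,130]))
E
```

```text
before [ 402  330   56   71 3179] [429.8694558  363.68291916] (np.float64(-0.019564241409469725), np.float64(0.1252112426863603))
after [ 538  352   56   72 3306] [565.35269208 386.43496673] (np.float64(-0.08093655060562849), np.float64(0.1254799691878648))
bar top-ish (np.float64(-0.0009625562872560109), np.float64(0.10321045193331357))
bar top-ish (np.float64(-0.13358889806772098), np.float64(0.11001588736665008))
```

```bash
python3 -c "
from cell import ticket
print(ticket.hand_in())"
```

```text
the job is handed in; nothing more can be done
None
```

The grey-sherd frame's cover is shut with its latch bar level in the catch (tab height within about 0.3 mm of its starting value), the tile frame was not touched, and the job was handed in at about 9 s of the 32 s limit; no verdict was returned.

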